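# Seat a grinding wheel's taper hub on the balance rocker and check that it rocks free

## Task

Take the larger grinding wheel (the one whose hub is a tapered cone underneath) from its storage tube and lower its cone into the cup of the balance stand; press it home with a steady push of about 15 N for a second, never harder than 20 N, then let go. Check that it rocks free: tip the seated wheel about 5 degrees to the robot's left, then about 5 degrees to the right, without unseating it, and leave it to settle level in the cup. Leave the small wheel and the other things on the bench where they are.

Things in the scene. Friction and masses are not known exactly. Their poses are not given: they have to be found in the camera images.
- wheel_hub: The larger grinding wheel on its hub: one loose rigid part, 0.34 to 0.53 kg, upright in a storage tube, round about its z axis (up; yaw means nothing). Origin: centre of the cone's small end, its lowest point. Upward from there: steel cone 26 mm across at 0, 59.6 mm at 29 mm; collar to 36 mm; grey wheel 100 mm across, 36 to 50 mm; nut 40 mm across to 56 mm; bare stem 22 mm across, 56 to 106 mm (top).
- hub_tip (a point): Point at the wheel hub's origin: centre of the cone's small end. Seated, it rests 24 mm below the cup's mouth, 4 mm off the cup's floor.
- hub_stem (a point): Point on the wheel hub's axis 88 mm above its origin, where the bare stem is best gripped from above.
- seat_block: The grey round cup holder of the balance stand, 86 mm across, hung on a pivot along its own x axis; it tips about it. Origin: on the pivot, centred under the cup, 75 mm above the table; z up, y across the pivot. Its wall's top is 15 mm above the origin. Inside stands the steel cup, coaxial with z: a conical hole 54 mm across at the mouth, 28 mm deep, oiled, same taper as the hub's cone.
- cup_nominal (a point): Point on the cup holder's axis 32 mm above its origin: the cup mouth's MEAN height only. Shims of unknown thickness under the cup put the real mouth anywhere from 12 mm below to 12 mm above this point and no reading tells: feel for it. The cup also rests on a spring: it sinks 1 mm for each 8 N pushed down (the wheel's weight included), at most 5 mm.
- stand: The balance stand's fixed green base: plate 150 (its x) x 130 x 20 mm, with two cheeks 50 mm wide and 12 mm thick, 58 mm either side of the centre along x, tops 86 mm above the table. Origin: centre of the plate's underside, right below the cup. Its y points to the robot's left, up to 26 degrees askew.
- rock_mark (a point): Point on the cup holder's axis 100 mm above its origin; it moves with the cup holder, so its sideways shift (along the stand's y) tells the tip: 0 level, +9 mm at 5 degrees to the robot's left, -9 mm to the right. Stops at 8 degrees (0.14 rad). A weak spring brings it back to level; with the wheel seated, less than 1 N sideways at the stem tips it.
- small_wheel: Leave alone. The other wheel, on the other tube: same stem and heights, but wheel only 84 mm across and a straight 24 mm shank below instead of a cone. Origin on its axis, 36 mm below the wheel's underside. The two wheels may be in either tube.
- wrench: Leave alone. Steel spanner, 150 mm long, lying flat.
- bearing_ring: Leave alone. Steel ring 48 mm across, 14 mm high.
- oil_can: Leave alone. Upright can 56 mm across, 110 mm tall.
- dressing_stick: Leave alone. Grey abrasive stick 120 x 20 x 20 mm.
- brush: Leave alone. Bench brush, 170 mm long, lying.
- spacer: Leave alone. Flat steel washer 60 mm across, 8 mm high.
- steel_dish: Leave alone. Shallow steel dish 90 mm across, 30 mm high.
- tube_a: Black storage tube fixed to the bench, 80 mm outside, 72 mm inside, 45 mm high, open at the top; a wheel's underside rests on its rim with the hub hanging inside. Origin: centre of its foot on the bench.
- tube_b: The other storage tube, the same.
There are look-alikes about, which are no part of the job. Leave any black or brown look-alike of the wheel_hub alone.

How it is judged:
On the way, in this order (a step that is already met when the one before it is completed fails the run):
1. the cone, upright in the cup, is pressed home for 0.4 s with a push of more than about 9 N (the wedging contacts on the cone's flanks then add up to 13.5 N) (x of hub_tip in the frame of seat_block between -0.004 and 0.004 m and y of hub_tip in the frame of seat_block between -0.004 and 0.004 m and angle between the z axis of wheel_hub and the z axis of seat_block, either way round below 0.08 rad and contact force between wheel_hub and seat_block above 13.5 N and z of hub_tip in the frame of seat_block below 0.025 m), for 0.4 s.
2. the wheel is let go and stays seated by itself (x of hub_tip in the frame of seat_block between -0.003 and 0.003 m and y of hub_tip in the frame of seat_block between -0.003 and 0.003 m and angle between the z axis of wheel_hub and the z axis of seat_block, either way round below 0.05 rad and contact force between wheel_hub and seat_block above 1 N and z of hub_tip in the frame of seat_block below 0.025 m and contact force between the fingers and wheel_hub below 0.1 N), for 0.3 s.
3. the seated wheel is tipped to the left by more than 0.06 rad (y of rock_mark in the frame of stand above 0.006 m and x of hub_tip in the frame of seat_block between -0.005 and 0.005 m and y of hub_tip in the frame of seat_block between -0.005 and 0.005 m and angle between the z axis of wheel_hub and the z axis of seat_block, either way round below 0.07 rad and contact force between wheel_hub and seat_block above 1 N and z of hub_tip in the frame of seat_block below 0.025 m), for 0.1 s.
4. then to the right by more than 0.06 rad (y of rock_mark in the frame of stand below -0.006 m and x of hub_tip in the frame of seat_block between -0.005 and 0.005 m and y of hub_tip in the frame of seat_block between -0.005 and 0.005 m and angle between the z axis of wheel_hub and the z axis of seat_block, either way round below 0.07 rad and contact force between wheel_hub and seat_block above 1 N and z of hub_tip in the frame of seat_block below 0.025 m), for 0.1 s.
At the end, for the whole second after the job is handed in: The larger wheel stands released and at rest in the cup: its cone's small end within 2 mm of the cup's axis along each of the cup holder's x and y, its axis within 0.035 rad of the cup's, its weight borne by the cup, and the cup holder within 0.03 rad of level (x of hub_tip in the frame of seat_block between -0.002 and 0.002 m and y of hub_tip in the frame of seat_block between -0.002 and 0.002 m and angle between the z axis of wheel_hub and the z axis of seat_block, either way round below 0.035 rad and contact force between wheel_hub and seat_block above 1 N and z of hub_tip in the frame of seat_block below 0.025 m and y of rock_mark in the frame of stand between -0.003 and 0.003 m and linear speed of wheel_hub below 0.02 m/s and angular speed of wheel_hub below 0.15 rad/s and contact force between the fingers and wheel_hub below 0.1 N); the robot touches nothing.
It fails at once if the cone is pushed into the cup with more than about 25 N (the contacts on its flanks then add up to 40 N) (contact force between wheel_hub and seat_block above 40 N).
It fails at once if the small wheel is shifted by more than 25 mm (distance of small_wheel from where it was at the start of the episode above 0.025 m).
It fails at once if another loose thing on the bench is shifted by more than 25 mm (distance of any of wrench, bearing_ring, oil_can, dressing_stick, brush, spacer, steel_dish from where it was at the start of the episode above 0.025 m).
It also fails if it takes over 64 s, if anything falls off the work surface, if the arm or the gripper's body presses on something with over 40 N, if the wrist force passes 120 N, or if a joint passes its speed limit or range.

## Robot

A 7-joint arm with a two-finger parallel gripper is mounted at the origin on the work surface. World frame = base frame: x ahead of the robot, y to its left, z up, the work surface at z = 0. Lengths are in m, angles in rad, forces in N, time in s.
With the tool pointing down it reaches from about 0.4 to 0.85 m from the base axis. Payload 10.4 kg.
Tool frame: the origin (TCP) lies at the centre of the arm's flange, where the gripper is bolted on; the fingertips stand 173 mm ahead of it and the grasp point (between the pads) lies 155 mm ahead of it (manip.grip_depth is the distance from the TCP to the grasp point, in m); z points along the fingers, y is the direction in which the jaws open and shut (so a half turn about z gives the same grasp; the last joint's range is limited). The gripper opens to 85 mm and grips with 20 to 120 N. Pads are 22 mm wide; open, the fingers measure 114 mm over their backs; the gripper's body (76 mm by 85 mm) begins 54 mm behind the grasp point. The pads swing forward as they close: fully open they stand 13 mm farther back than shut.
Start: joints at [1.117, 0.332, -0.065, 1.46, 0.022, 1.35, -0.088], TCP at [0.261, -0.568, 0.405] pointing down, gripper open.
Joint ranges: [-2.6, 2.6], [-0.5, 2.12], [-1.47, 1.34], [0.16, 2.42], [-1.27, 4.41], [0.06, 2.06], [-2.6, 2.6]. Speed limits (rad/s): [2.22, 2.22, 2.79, 2.79, 3.14, 3.14, 3.14].

## Interface

Orientations are given as a rotation vector (axis times angle).
In Python, from cell import manip gives the robot as it stands. Calls block until the motion is done:
- manip.move_ptp(position, orientation): joint-space move of the TCP to a pose.
- manip.servo_line(position, orientation=None, speed=0.15): straight line of the TCP; orientation=None keeps the orientation; speed is the mean speed in m/s.
- manip.set_joints(angles): joint-space move.
- manip.open_gripper() and manip.clamp(): open the fingers fully, or close them until they stop; the grip force is fixed at half the most.
- manip.sleep(seconds).
- manip.solve_ik(position, orientation): joint angles nearest the present ones, or None.
- manip.observe(): the state.
- manip.read_camera(name): name is "scene" or "top"; returns a dict with "img" (400x640x3 uint8, red, green, blue), "intrinsics" (3x3 intrinsics, pixels), "dist_coeffs" ([k1, k2, p1, p2, k3] as OpenCV has them; the pictures are not rectified), "T" (4x4, takes a point from camera to world coordinates). Camera axes: x right, y down, z forward; pixel columns grow to the right and rows downward; lengths in m; the calibration is good to about 2 mm. A picture is of the moment at which its call begins. There is no depth.
A pose or a line that the arm cannot do raises manip.Unreachable and nothing moves.
- manip.hand_in(): hands the job in, once; it reports no verdict.
Trained networks look in a picture, given as the dict that the camera call returned (one of the last four; its "shot" number tells which), for a name from the list of things; names that differ only in an ending like _2 or _b are one class to them, and where a whole thing is asked for, a point or a joint stands for the part that bears it (a point fixed in the world has none). Each returns a list of dicts, best first, with "score" (0 to 1); they miss things now and then, are a little off and sometimes report something else, mostly with a low value. They report only what shows in the picture. A call takes as long as a camera call. They do not tell look-alikes from the thing itself.
- manip.regions_of(query, picture): "region" (400x640 bool, what is visible of it).
- manip.pinpoint(query, picture): "point" ([x, y, z] in m, in the coordinates of the camera as it stood for that picture, good to about 4 mm: a listed point, or the origin of a listed thing).
The state is a dict: "t": time; "joint_positions": joint angles; "qd": joint speeds; "tau": joint torques, N m; "eef_pos": TCP position; "orientation": TCP orientation; "force": force on the tool from outside, world axes, zero at the start; "wrist_torque": the same for the moment, N m; "gripper_width": finger opening in m.
Only numpy, scipy, OpenCV 4.12 (cv2) and the standard library are available. Lean on these libraries where they do the work, as an engineer would, in place of code of your own. Each camera call takes 0.05 s, during which the arm holds its last target.

## Working session

There is one attempt and no reset: what is moved stays moved. The work goes in short steps, each a Python script; the robot and the scene stay as the last script left them, time stands still between calls to the robot, and variables do not carry over. Pictures are saved under pics/ and viewed, and the job is handed in when it is done.

```bash
ls; mkdir -p pics; python3 - <<'E'
from cell import manip
import cv2,numpy as np
for n in ["scene","top"]:
    p=manip.read_camera(n); cv2.imwrite(f"pics/{n}0.png",p["img"][:,:,::-1]); T=np.array(p["T"])
    print(n,np.round(T,3).tolist(),np.round(p["intrinsics"],1).tolist())
    for q in ["wheel_hub","hub_stem","small_wheel","seat_block","cup_nominal","stand","rock_mark","tube_a","tube_b"]:
        for r in manip.pinpoint(q,p)[:3]:
            print(q,round(r["score"],2),np.round(T[:3,:3]@np.array(r["point"])+T[:3,3],4))
s=manip.observe();print(s["t"],s["orientation"],s["force"],s["gripper_width"],manip.grip_depth)
E
```

```text
pics
scene [[-0.269, 0.59, -0.762, 1.472], [0.963, 0.178, -0.202, 0.236], [0.016, -0.788, -0.616, 0.903], [0.0, 0.0, 0.0, 1.0]] [[496.9, 0.0, 324.5], [0.0, 496.9, 191.5], [0.0, 0.0, 1.0]]
wheel_hub 0.71 [ 0.4654 -0.2803  0.0041]
wheel_hub 0.68 [ 4.953e-01 -4.359e-01 -4.000e-04]
wheel_hub 0.59 [ 0.2916 -0.3508 -0.0021]
hub_stem 0.85 [ 0.4884 -0.4365  0.091 ]
hub_stem 0.77 [ 0.4616 -0.2792  0.0936]
small_wheel 0.8 [ 0.653  -0.1219  0.0089]
small_wheel 0.21 [ 0.463  -0.2864 -0.0013]
seat_block 0.94 [0.5303 0.1995 0.0716]
cup_nominal 0.77 [0.5331 0.2028 0.1061]
stand 0.95 [0.528  0.198  0.0014]
rock_mark 0.89 [0.5378 0.2066 0.1767]
tube_a 0.82 [ 0.6498 -0.1235  0.0044]
tube_a 0.77 [ 0.4659 -0.2832 -0.0017]
tube_a 0.31 [ 0.4279 -0.0815  0.0036]
tube_b 0.82 [ 0.6498 -0.1235  0.0044]
tube_b 0.77 [ 0.4659 -0.2832 -0.0017]
tube_b 0.31 [ 0.4279 -0.0815  0.0036]
top [[0.013, -0.986, 0.166, 0.354], [-1.0, -0.009, 0.025, -0.034], [-0.023, -0.167, -0.986, 1.181], [0.0, 0.0, 0.0, 1.0]] [[417.6, 0.0, 322.6], [0.0, 417.6, 194.8], [0.0, 0.0, 1.0]]
wheel_hub 0.98 [ 0.2902 -0.3443  0.0006]
wheel_hub 0.92 [ 0.4921 -0.4347  0.0029]
wheel_hub 0.77 [ 0.4644 -0.2819  0.0145]
hub_stem 0.93 [ 0.2901 -0.3511  0.09  ]
hub_stem 0.8 [ 0.4575 -0.2834  0.0953]
hub_stem 0.74 [ 0.4924 -0.4324  0.0918]
small_wheel 0.76 [ 0.6492 -0.1176  0.0135]
seat_block 0.65 [0.533  0.2038 0.0797]
cup_nominal 0.76 [0.5335 0.203  0.1098]
cup_nominal 0.7 [ 0.648  -0.114   0.0151]
cup_nominal 0.41 [ 0.5339  0.1965 -0.0038]
stand 0.71 [ 0.5342  0.1955 -0.0022]
stand 0.5 [0.534  0.2014 0.0759]
stand 0.38 [0.5342 0.1989 0.1778]
rock_mark 0.58 [0.5358 0.1996 0.1743]
tube_a 0.65 [ 0.6507 -0.1139  0.0007]
tube_b 0.65 [ 0.6507 -0.1139  0.0007]
1.0 [3.06885432e+00 6.71563454e-01 1.42412236e-04] [ 0.26303771 -0.5483196   1.2803977 ] 0.08528152951461156 0.1547
```

View pics/scene0.png

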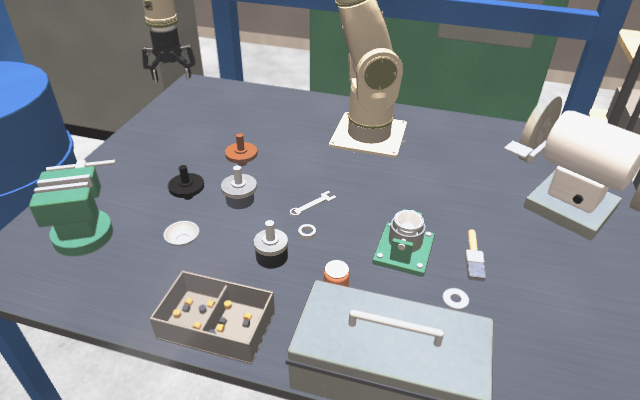

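View pics/top0.png

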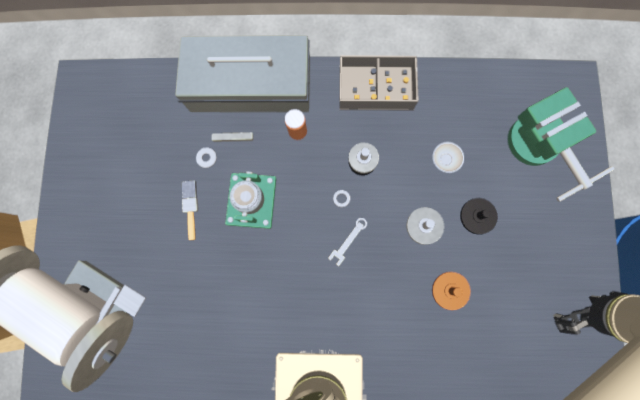

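The top view shows the grey wheel in its tube at about (426,226). The small wheel is at (364,157), and the black look-alike at (479,216) and brown one at (452,291) are to be left alone. The stand is at (250,200). I'll refine the wheel, cup and stand yaw by projecting onto planes at known heights.

```bash
cat > h.py <<'E'
from cell import manip
import cv2,numpy as np
from scipy.spatial.transform import Rotation as R
def plane(p,px,z):
    px=np.asarray(px,float).reshape(-1,1,2)
    n=cv2.undistortPoints(px,np.array(p["intrinsics"]),np.array(p["dist_coeffs"])).reshape(-1,2)
    T=np.array(p["T"]);d=np.c_[n,np.ones(len(n))]@T[:3,:3].T;o=T[:3,3]
    return (o+d*((z-o[2])/d[:,2])[:,None])[:,:2]
def proj(p,P):
    T=np.linalg.inv(np.array(p["T"]));return cv2.projectPoints(np.asarray(P,float).reshape(-1,3),cv2.Rodrigues(T[:3,:3])[0],T[:3,3],np.array(p["intrinsics"]),np.array(p["dist_coeffs"]))[0].reshape(-1,2)
E
python3 - <<'E'
from h import *
ims=[]
for n in ["top","scene"]:
    p=manip.read_camera(n);T=np.array(p["T"])
    for r in manip.regions_of("wheel_hub",p)[:4]:
        m=r["region"].astype(np.uint8);c=max(cv2.findContours(m,0,1)[0],key=cv2.contourArea)[:,0]
        q=plane(p,c,0.055).astype(np.float32)
        (x,y),rad=cv2.minEnclosingCircle(q); print(n,"wheel",round(r["score"],2),x,y,rad,np.median(c,0))
    for r in manip.regions_of("stand",p)[:2]:
        m=r["region"].astype(np.uint8);c=max(cv2.findContours(m,0,1)[0],key=cv2.contourArea)[:,0]
        print("stand",round(r["score"],2),cv2.minAreaRect(plane(p,c,0.02).astype(np.float32)))
    for r in manip.regions_of("seat_block",p)[:2]:
        m=r["region"].astype(np.uint8);c=max(cv2.findContours(m,0,1)[0],key=cv2.contourArea)[:,0]
        print("seat",round(r["score"],2),cv2.minEnclosingCircle(plane(p,c,0.09).astype(np.float32)))
    for q,P in [("w",(0.465,-0.281,0.08)),("s",(0.533,0.202,0.08))]:
        u=proj(p,P)[0].astype(int); c=p["img"][u[1]-45:u[1]+45,u[0]-45:u[0]+45]
        print(n,q,"crop origin",u-45); ims.append(cv2.resize(c,(400,300) if 0 else (300,300),interpolation=cv2.INTER_CUBIC))
cv2.imwrite("pics/c1.png",np.vstack([np.hstack(ims[:2]),np.hstack(ims[2:])])[:,:,::-1])
E
```

```text
top wheel 0.91 0.46295323967933655 -0.2819819450378418 0.050774674862623215 [425.  225.5]
top wheel 0.89 0.2923486530780792 -0.34670886397361755 0.05138867720961571 [450.5 290. ]
top wheel 0.76 0.4904875159263611 -0.42797502875328064 0.05258457362651825 [478. 216.]
stand 0.72 ((0.5358734726905823, 0.19934327900409698), (0.1302843987941742, 0.15640732645988464), 86.31707000732422)
seat 0.56 ((0.5327644944190979, 0.1997353434562683), 0.05183396115899086)
top w crop origin [381 178]
top s crop origin [200 151]
scene wheel 0.92 0.49179789423942566 -0.43468791246414185 0.08480613678693771 [184.5 182. ]
scene wheel 0.7 0.44916898012161255 -0.2922844886779785 0.07792747020721436 [238. 183.]
scene wheel 0.66 0.2877371609210968 -0.35066351294517517 0.09284187853336334 [240. 149.]
stand 0.95 ((0.5074012279510498, 0.2020370215177536), (0.1316939741373062, 0.2387489229440689), 86.58667755126953)
stand 0.26 ((0.6026037931442261, -0.1366785168647766), (0.13217350840568542, 0.08470401167869568), 18.989192962646484)
seat 0.79 ((0.5486680865287781, 0.2077173888683319), 0.07616830617189407)
scene w crop origin [192 133]
scene s crop origin [362 182]
```

View pics/c1.png

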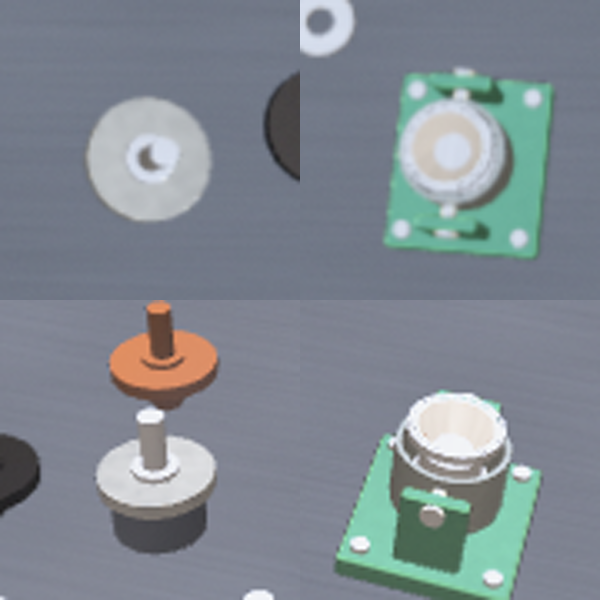

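```bash
cat >> h.py <<'E'
G=manip.grip_depth
YAW=np.deg2rad(-3.7)
def ori(yaw=YAW): return (R.from_euler('z',yaw)*R.from_euler('x',np.pi)).as_rotvec()
def F(n=5,dt=0.02):
    a=[]
    for _ in range(n): a.append(manip.observe()["force"]); manip.sleep(dt)
    return np.mean(a,0)
def st(): 
    s=manip.observe();return round(s["t"],2),np.round(s["eef_pos"],4),round(s["gripper_width"],4)
E
python3 - <<'E'
from h import *
p=manip.read_camera("top")
# screws
c=np.array([(416,90),(533,97),(400,228),(518,238)],float); px=np.array([200,151])+(c-[300,0])/3.3333
w=plane(p,px,0.023);print("screws",w.round(4).tolist(),w.mean(0)); 
for a,b in((0,2),(1,3),(1,0),(3,2)): d=w[a]-w[b];print(np.rad2deg(np.arctan2(d[1],d[0])))
s=manip.observe()
x,y=0.464,-0.2815
for yaw in (YAW,YAW+np.pi):
    q=manip.solve_ik([x,y,0.32],ori(yaw)); print(yaw,None if q is None else np.round(q,2))
    q=manip.solve_ik([.534,.2,0.32],ori(yaw)); print(yaw,None if q is None else np.round(q,2))
print(st())
E
```

```text
screws [[0.5953, 0.2467], [0.5899, 0.1458], [0.4765, 0.2547], [0.4693, 0.1543]] [0.53273559 0.20036711]
-3.8116031996042095
-4.0513338411959605
-93.03064801377542
-94.1131622367849
-0.0645771823237902 [ 0.67  0.23 -0.24  1.78  0.06  1.14 -1.22]
-0.0645771823237902 [ 0.34  0.44 -0.97  1.68  0.38  1.23 -2.35]
3.077015471266003 [ 0.96  0.27 -0.57  1.76  0.16  1.16  1.85]
3.077015471266003 [ 0.41  0.49 -1.07  1.67  0.45  1.25  0.74]
(1.45, array([ 0.261 , -0.5679,  0.4047]), 0.0853)
```

```bash
sed -i 's/YAW=np.deg2rad(-3.7)/YAW=np.deg2rad(-3.8)+np.pi/' h.py
python3 - <<'E'
from h import *
x,y=0.464,-0.2815
z=0.097+G
manip.move_ptp([x,y,z+0.09],ori()); print(st())
manip.servo_line([x,y,z],ori(),0.12); print(st(),F())
manip.clamp(); print(st(),F())
manip.servo_line([x,y,z+0.07],ori(),0.15); print(st(),F())
for n in("scene","top"):
    p=manip.read_camera(n); cv2.imwrite(f"pics/lift_{n}.png",p["img"][:,:,::-1])
E
```

```text
(3.15, array([ 0.4637, -0.2822,  0.3418]), 0.0853)
(4.05, array([ 0.4643, -0.2816,  0.2524]), 0.0854) [0.49515846 0.3488604  0.38552587]
(4.74, array([ 0.464 , -0.2817,  0.2519]), 0.0203) [-0.85164617 -1.09267545  3.11146083]
(5.44, array([ 0.4636, -0.2813,  0.3205]), 0.0203) [-0.34279574  0.01364825 -5.33389997]
```

View pics/lift_scene.png

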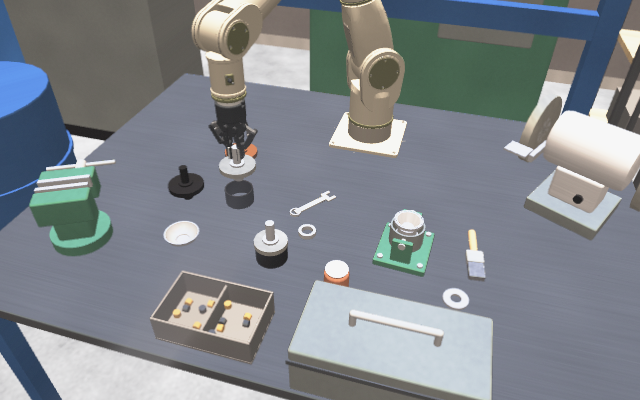

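```bash
python3 - <<'E'
from h import *
s=manip.observe()["eef_pos"]
manip.servo_line([s[0],s[1],0.41],ori(),0.2)
manip.move_ptp([0.5335,0.201,0.40],ori()); manip.sleep(0.3); print(st(),F(10))
ims=[]
for n in("scene","top"):
    p=manip.read_camera(n);T=np.array(p["T"]); cv2.imwrite(f"pics/ab_{n}.png",p["img"][:,:,::-1])
    for q in("wheel_hub","hub_stem","hub_tip","cup_nominal"):
        for r in manip.pinpoint(q,p)[:3]:
            w=T[:3,:3]@np.array(r["point"])+T[:3,3]
            if w[1]>0.1: print(n,q,round(r["score"],2),w.round(4))
    u=proj(p,(0.533,0.201,0.17))[0].astype(int); c=p["img"][max(0,u[1]-50):u[1]+50,u[0]-50:u[0]+50]; print(u)
    ims.append(cv2.resize(c,(400,400),interpolation=cv2.INTER_CUBIC))
    # wheel side/disc region
    for r in manip.regions_of("wheel_hub",p)[:4]:
        m=r["region"].astype(np.uint8);c=max(cv2.findContours(m,0,1)[0],key=cv2.contourArea)[:,0]
        if n=="top": print(cv2.minEnclosingCircle(plane(p,c,0.40-G-0.088+0.043).astype(np.float32)),len(c))
cv2.imwrite("pics/ab_c.png",np.hstack(ims)[:,:,::-1])
E
```

```text
(8.29, array([0.5337, 0.2006, 0.4   ]), 0.0202) [ 0.0261985  -0.10511647 -4.71738395]
scene wheel_hub 0.97 [0.5323 0.2021 0.1532]
scene hub_stem 0.72 [0.5304 0.2047 0.2424]
scene hub_tip 0.65 [0.5304 0.2001 0.1566]
scene cup_nominal 0.71 [0.5335 0.1993 0.1066]
scene cup_nominal 0.55 [0.5385 0.1981 0.1744]
[412 199]
top wheel_hub 0.26 [0.5058 0.3751 0.0064]
top hub_tip 0.54 [ 7.241e-01  2.656e-01 -6.000e-04]
[238 190]
((0.29897210001945496, -0.3061070144176483), 0.043591879308223724) 104
((0.4718354344367981, -0.3778396546840668), 0.0455145426094532) 103
```

View pics/ab_c.png

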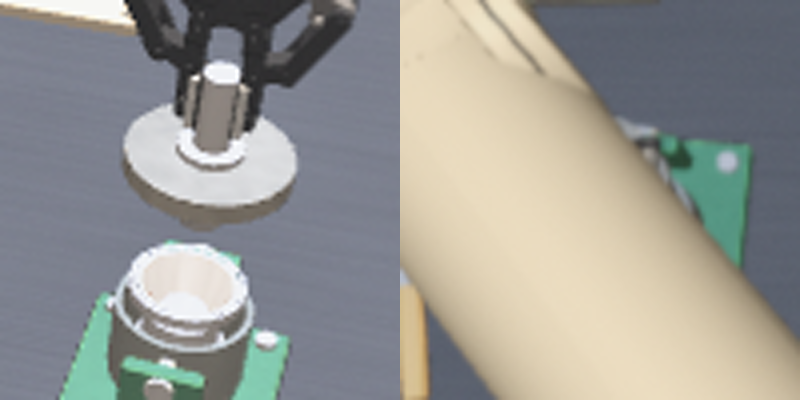

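The scene crop shows the wheel upright in the jaws, hanging in line above the cup mouth. Now I'll lower it by feel.

```bash
python3 - <<'E'
from h import *
b=F(10); print("base",b)
x,y=0.5335,0.201
manip.servo_line([x,y,0.348],ori(),0.1); manip.sleep(.1);b=F(10);print("base2",b,st())
z=0.348
while z>0.305:
    z-=0.001
    manip.servo_line([x,y,z],ori(),0.02); d=F(4,0.01)-b
    if np.linalg.norm(d)>1.2:
        manip.sleep(.1); d=F(8,0.01)-b
        print(round(z,4),d.round(2),st())
        if np.linalg.norm(d)>1.8: break
print(z,st())
np.save("b.npy",b)
E
```

```text
base [ 0.14051153  0.05554821 -4.99889756]
base2 [-0.07051745 -0.03458015 -4.68643585] (10.16, array([0.5336, 0.2011, 0.3485]), 0.0198)
0.328 [ 1.69 -0.59  1.06] (15.99, array([0.5336, 0.2009, 0.3281]), 0.0201)
0.32799999999999996 (15.99, array([0.5336, 0.2009, 0.3281]), 0.0201)
```

```bash
python3 - <<'E'
from h import *
b=np.load("b.npy"); x,y,z=0.5335,0.201,0.328
for i in range(40):
    d=F(5,0.01)-b
    l=np.hypot(d[0],d[1])
    print(i,d.round(2),np.round([x,y,z],4))
    if d[2]>4.5 and l<1: break
    if d[2]>8: break
    if l>0.7: x+=np.clip(0.35e-3*d[0],-1e-3,1e-3); y+=np.clip(0.35e-3*d[1],-1e-3,1e-3)
    if l<1.2: z-=0.0004
    manip.servo_line([x,y,z],ori(),0.02); manip.sleep(0.05)
print(st()); np.save("p.npy",[x,y,z])
p=manip.read_camera("scene");u=proj(p,(0.533,0.201,0.12))[0].astype(int);cv2.imwrite("pics/con.png",cv2.resize(p["img"][u[1]-60:u[1]+60,u[0]-60:u[0]+60],(480,480),interpolation=2)[:,:,::-1])
E
```

```text
0 [ 1.85 -0.72  1.4 ] [0.5335 0.201  0.328 ]
1 [ 1.04 -0.24  0.87] [0.5341 0.2007 0.328 ]
2 [ 0.47 -0.07  0.32] [0.5345 0.2007 0.3276]
3 [ 1.06 -0.28  0.49] [0.5345 0.2007 0.3272]
4 [ 0.03 -0.84  0.89] [0.5349 0.2006 0.3268]
5 [ 0.01 -0.25  2.59] [0.5349 0.2003 0.3264]
6 [ 0.14 -0.14  4.49] [0.5349 0.2003 0.326 ]
7 [-0.91 -0.41  7.22] [0.5349 0.2003 0.3256]
(18.43, array([0.535 , 0.2004, 0.3258]), 0.0202)
```

View pics/con.png

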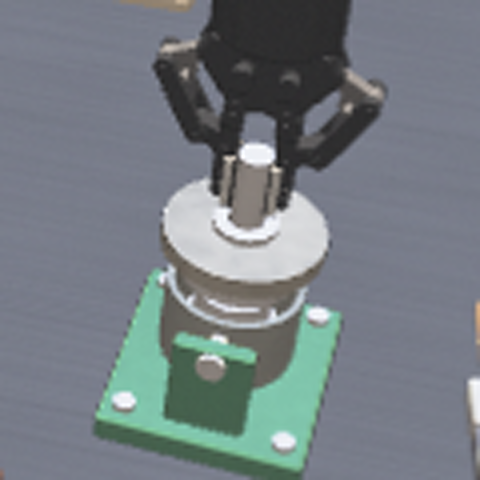

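The cone is seated in line with the cup, with lateral forces under 1 N. Next I'll press to about 14–15 N, hold, relieve and release.

```bash
python3 - <<'E'
from h import *
b=np.load("b.npy"); x,y,z=np.load("p.npy")
for i in range(30):
    d=F(5,0.01)-b; print(d.round(2),round(z,5))
    if d[2]>13.3: break
    z-=0.0003 if d[2]<11 else 0.00015
    manip.servo_line([x,y,z],ori(),0.02); manip.sleep(0.05)
for k in range(6):
    d=F(10,0.02)-b; print("hold",d.round(2))
    if d[2]>16.5: z+=.0002; manip.servo_line([x,y,z],ori(),0.02)
    if d[2]<12.5: z-=.0002; manip.servo_line([x,y,z],ori(),0.02)
for i in range(20):
    z+=0.0004; manip.servo_line([x,y,z],ori(),0.02); manip.sleep(.05); d=F(5,0.01)-b
    if d[2]<4: break
print("relieved",d.round(2),z,st())
np.save("p.npy",[x,y,z])
p=manip.read_camera("scene");T=np.array(p["T"])
for q in("rock_mark","cup_nominal","hub_stem"):
    for r in manip.pinpoint(q,p)[:2]: print(q,round(r["score"],2),(T[:3,:3]@np.array(r["point"])+T[:3,3]).round(4))
E
```

```text
[-0.36  0.29  7.43] 0.3256
[-0.19  0.49  9.16] 0.3253
[-0.95 -0.15 10.86] 0.325
[-1.21 -0.24 11.77] 0.3247
[-1.29 -0.7  12.75] 0.32455
[-1.1  -0.74 13.64] 0.3244
hold [-1.32 -0.49 13.35]
hold [-0.98 -0.57 13.1 ]
hold [-1.28 -0.52 13.17]
hold [-1.18 -0.66 13.49]
hold [-1.51 -0.5  13.05]
hold [-1.51 -0.55 12.99]
relieved [0.74 0.47 1.99] 0.3268 (23.27, array([0.5349, 0.2001, 0.3266]), 0.0198)
cup_nominal 0.89 [0.5333 0.2015 0.1066]
cup_nominal 0.27 [0.6616 0.3391 0.0036]
hub_stem 0.76 [ 0.2901 -0.3507  0.0866]
hub_stem 0.74 [0.5328 0.2069 0.1672]
```

That push held at about 13.3 N, a bit under the 15 N asked for. I'll repeat it at 15 N before letting go.

```bash
python3 - <<'E'
from h import *
b=np.load("b.npy"); x,y,z=np.load("p.npy"); z0=z
z=0.3246; manip.servo_line([x,y,z],ori(),0.005); d=F(5,0.01)-b; print(d.round(2))
while d[2]<14.6 and z>0.3228:
    z-=0.00015; manip.servo_line([x,y,z],ori(),0.02); manip.sleep(.05); d=F(5,0.01)-b; print(d.round(2),round(z,5))
for k in range(5): print("hold",(F(10,0.02)-b).round(2))
z=z0; manip.servo_line([x,y,z],ori(),0.008); manip.sleep(.1); print("relieved",(F(5,.02)-b).round(2))
manip.open_gripper(); manip.sleep(0.6); f=F(10); print("open",f.round(2),st()); np.save("f0.npy",f)
p=manip.read_camera("scene");T=np.array(p["T"])
for q in("rock_mark","hub_stem","hub_tip","wheel_hub"):
    for r in manip.pinpoint(q,p)[:2]: print(q,round(r["score"],2),(T[:3,:3]@np.array(r["point"])+T[:3,3]).round(4))
u=proj(p,(0.533,0.201,0.12))[0].astype(int);cv2.imwrite("pics/rel.png",cv2.resize(p["img"][u[1]-60:u[1]+60,u[0]-60:u[0]+60],(480,480),interpolation=2)[:,:,::-1])
E
```

```text
[-1.31 -1.63 10.5 ]
[-1.6  -1.19 10.95] 0.32445
[-1.87 -1.38 12.02] 0.3243
[-1.89 -1.2  12.51] 0.32415
[-1.94 -1.79 13.31] 0.324
[-2.18 -2.04 13.41] 0.32385
[-2.45 -1.83 14.34] 0.3237
[-2.39 -1.69 14.32] 0.32355
[-2.28 -1.9  15.17] 0.3234
hold [-2.36 -1.99 15.48]
hold [-2.41 -1.95 15.49]
hold [-2.41 -1.89 15.5 ]
hold [-2.58 -1.82 15.18]
hold [-2.43 -1.96 15.05]
relieved [0.69 0.43 1.57]
open [ 0.04 -0.16  0.02] (29.85, array([0.5349, 0.2003, 0.3268]), 0.0851)
hub_stem 0.9 [0.5328 0.2064 0.169 ]
hub_stem 0.84 [ 0.291  -0.3514  0.087 ]
hub_tip 0.67 [ 0.4923 -0.4327 -0.0005]
hub_tip 0.66 [ 0.287  -0.35   -0.0006]
wheel_hub 0.98 [0.5343 0.2018 0.0806]
wheel_hub 0.71 [ 0.2899 -0.3519  0.0008]
```

View pics/rel.png

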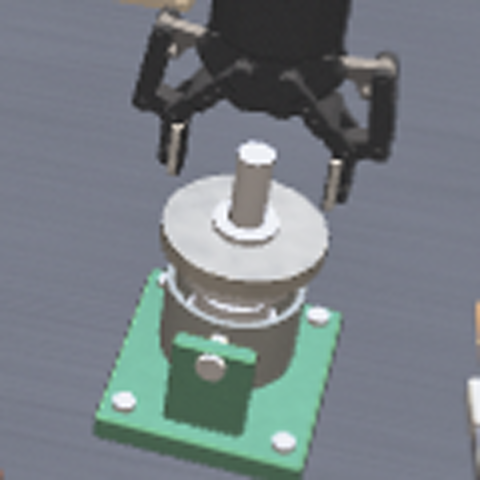

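The crop shows the wheel released and seated level. Its stem top is at (257,152) in the crop, centred between the open fingers. Now I'll tip it left using the right-hand finger, tracking the stem top in the camera.

```bash
cat >> h.py <<'E'
e=np.array([-np.sin(YAW-np.pi),np.cos(YAW-np.pi),0])
C0=np.array([0.5349,0.2003,0.3268])
PTS=[(0.5349,0.2003,0.190)]
def gray(p): return cv2.cvtColor(p["img"],cv2.COLOR_RGB2GRAY)
def shift(p,p0g):
    # stem-top shift along stand y in mm by subpixel template match
    u=proj(p,PTS)[0].round().astype(int)
    t=p0g[u[1]-4:u[1]+7,u[0]-8:u[0]+9]; w=gray(p)[u[1]-9:u[1]+12,u[0]-22:u[0]+23]
    t=cv2.resize(t,None,fx=8,fy=8,interpolation=2);w=cv2.resize(w,None,fx=8,fy=8,interpolation=2)
    r=cv2.matchTemplate(w,t,cv2.TM_CCOEFF_NORMED);_,s,_,l=cv2.minMaxLoc(r)
    d=np.array([l[0]/8-14,l[1]/8-5])
    J=(proj(p,np.array(PTS[0])+e*0.01)-proj(p,PTS))[0]/10
    return float(d@J/(J@J)),s
def rock(sgn,go,stop,start,p0g):
    f0=np.load("f0.npy"); m=start
    manip.servo_line(C0+sgn*e*start/1000,ori(),0.05); manip.sleep(.1)
    while m<stop:
        p=manip.read_camera("scene"); s,c=shift(p,p0g); f=F(5,0.01)-f0
        print(m,round(s,1),round(c,2),f.round(2))
        if s*sgn>go: break
        m+=1; manip.servo_line(C0+sgn*e*m/1000,ori(),0.02); manip.sleep(.05)
    return m
E
python3 - <<'E'
from h import *
p=manip.read_camera("scene"); cv2.imwrite("p0g.png",gray(p)); g=gray(p)
print(shift(p,g))
m=rock(1,9.5,42,28,g); manip.sleep(.3)
p=manip.read_camera("scene"); print(m,shift(p,g),st())
u=proj(p,(0.533,0.201,0.12))[0].astype(int);cv2.imwrite("pics/left.png",cv2.resize(p["img"][u[1]-60:u[1]+60,u[0]-60:u[0]+60],(480,480),interpolation=2)[:,:,::-1])
T=np.array(p["T"])
for q in("rock_mark","hub_stem"):
    for r in manip.pinpoint(q,p)[:2]: print(q,round(r["score"],2),(T[:3,:3]@np.array(r["point"])+T[:3,3]).round(4))
E
```

```text
(0.0, 0.9996598362922668)
28 0.3 0.91 [-0.12  0.28 -0.04]
29 0.3 0.89 [-0.22  0.05 -0.22]
30 0.3 0.88 [-0.03 -0.01 -0.09]
31 0.0 0.89 [ 0.1  -0.24  0.09]
32 0.3 0.89 [-0.09  0.45 -0.1 ]
33 1.5 0.88 [0.01 0.05 0.24]
34 2.7 0.88 [-0.52  0.07 -0.13]
35 4.2 0.87 [-0.42  0.07 -0.34]
36 5.1 0.87 [-0.28 -0.37 -0.12]
37 6.3 0.87 [ 0.02 -0.04  0.43]
38 7.8 0.86 [-0.25  0.07  0.02]
39 8.7 0.87 [0.02 0.01 0.16]
40 10.1 0.87 [-0.06 -0.65  0.19]
40 (9.86409243864992, 0.8700321316719055) (36.1, array([0.5375, 0.2402, 0.3268]), 0.0857)
hub_stem 0.78 [ 0.2923 -0.355   0.0856]
hub_stem 0.72 [ 0.4902 -0.4362  0.0919]
```

View pics/left.png

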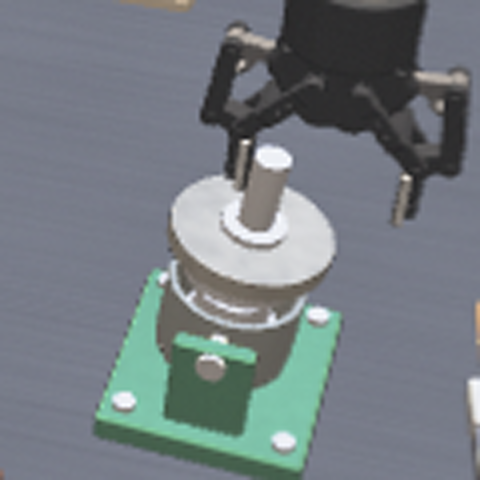

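The wheel and cup have tipped together about 10 mm at the stem top, which is roughly 5° to the left. Back slowly, then the right.

```bash
python3 - <<'E'
from h import *
g=cv2.imread("p0g.png",0)
manip.servo_line(C0+e*0.030,ori(),0.02); manip.sleep(.2)
p=manip.read_camera("scene"); print("back",shift(p,g),st())
m=rock(-1,9.5,42,29,g); manip.sleep(.3)
p=manip.read_camera("scene"); print(m,shift(p,g),st())
u=proj(p,(0.533,0.201,0.12))[0].astype(int);cv2.imwrite("pics/right.png",cv2.resize(p["img"][u[1]-60:u[1]+60,u[0]-60:u[0]+60],(480,480),interpolation=2)[:,:,::-1])
E
```

```text
back (2.098032773923805, 0.8855044841766357) (37.1, array([0.5368, 0.2304, 0.3268]), 0.0853)
29 1.2 0.89 [ 0.16  0.06 -0.14]
30 0.9 0.86 [0.1  0.12 0.12]
31 0.3 0.87 [0.22 0.07 0.25]
32 -0.6 0.87 [-0.07  0.04 -0.11]
33 -2.0 0.87 [0.06 0.2  0.07]
34 -2.9 0.88 [-0.04  0.68 -0.26]
35 -4.4 0.87 [-0.05  0.08 -0.25]
36 -5.3 0.87 [0.1  0.56 0.1 ]
37 -6.4 0.87 [-0.14 -0.   -0.1 ]
38 -7.6 0.88 [0.18 0.68 0.06]
39 -9.1 0.87 [-0.36  0.3   0.31]
40 -9.7 0.87 [0.18 0.71 0.36]
40 (-9.677657969713795, 0.8753175735473633) (43.28, array([0.5322, 0.1604, 0.3268]), 0.0853)
```

View pics/right.png

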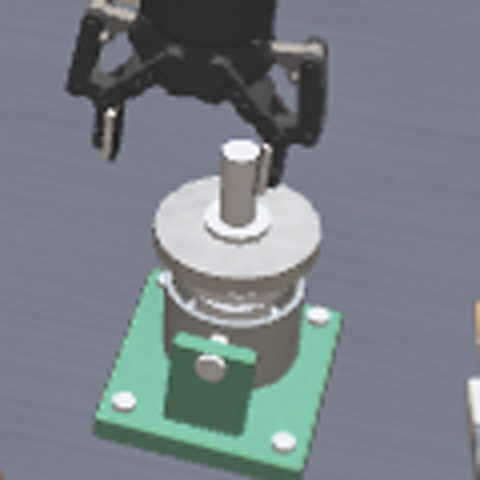

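Right tip is about 4.8°, still seated. Returning slowly to centre and checking that it settles.

```bash
python3 - <<'E'
from h import *
g=cv2.imread("p0g.png",0)
manip.servo_line(C0-e*0.028,ori(),0.015); manip.servo_line(C0,ori(),0.04)
for k in range(3):
    manip.sleep(.3);p=manip.read_camera("scene"); print("back",shift(p,g),st())
manip.servo_line(C0+[0,0,0.12],ori(),0.1); manip.sleep(.5)
p=manip.read_camera("scene"); print("back",shift(p,g),st(),F(5))
T=np.array(p["T"])
for q in("wheel_hub","seat_block","rock_mark","hub_stem"):
    for r in manip.pinpoint(q,p)[:2]: print(q,round(r["score"],2),(T[:3,:3]@np.array(r["point"])+T[:3,3]).round(4))
u=proj(p,(0.533,0.201,0.12))[0].astype(int);cv2.imwrite("pics/end.png",cv2.resize(p["img"][u[1]-60:u[1]+60,u[0]-60:u[0]+60],(480,480),interpolation=2)[:,:,::-1])
E
```

```text
back (-1.753924646949898, 0.985125720500946) (45.43, array([0.5349, 0.2002, 0.3268]), 0.0852)
back (-1.753924646949898, 0.9850538969039917) (45.78, array([0.5349, 0.2003, 0.3268]), 0.0855)
back (-1.753924646949898, 0.9853765964508057) (46.13, array([0.5349, 0.2003, 0.3268]), 0.0856)
back (-2.0358879509450967, 0.98487788438797) (48.03, array([0.5349, 0.2003, 0.4468]), 0.0854) [ 0.14012989  0.49171352 -0.02847131]
wheel_hub 0.88 [ 0.2904 -0.3526  0.0017]
wheel_hub 0.84 [0.5347 0.2015 0.082 ]
seat_block 0.77 [0.5314 0.1988 0.0722]
rock_mark 0.56 [ 0.6505 -0.1238  0.0076]
hub_stem 0.94 [ 0.2922 -0.354   0.0879]
hub_stem 0.89 [0.5315 0.2031 0.1666]
```

View pics/end.png

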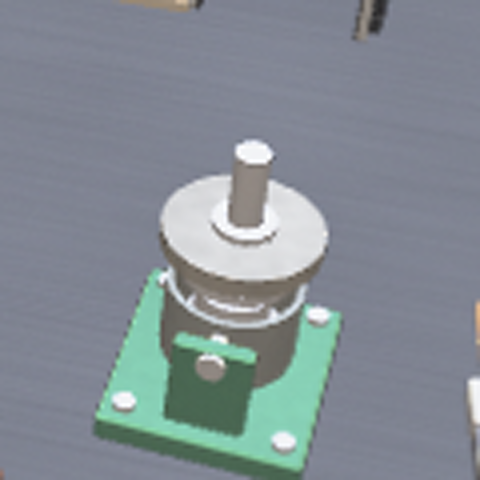

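It settled 1.9 mm (about 0.016 rad) right of its level before rocking. After the left tip it rested about 1.2 mm to the left, so this looks like small pivot friction. I'll do one absolute check against a model of an upright wheel before handing in.

```bash
python3 - <<'E'
from h import *
g0=cv2.imread("p0g.png",0)
p=manip.read_camera("scene"); print(shift(p,g0)); img=p["img"]
a=np.linspace(0,2*np.pi,120,endpoint=False)
def score(gr,P,tilt,edges):
    pass
gx=cv2.GaussianBlur(gray(p).astype(np.float32),(0,0),0.8)
from scipy.ndimage import map_coordinates
from scipy.optimize import minimize
def cost(v,gr):
    cx,cy,ty,tx=v; ax=e*ty+np.array([e[1],-e[0],0])*tx+[0,0,1]; ax=ax/np.linalg.norm(ax)
    Rm=R.align_vectors([ax],[[0,0,1]])[0].as_matrix(); o=np.array([cx,cy,0.0826])
    tot=0
    for r,z,s,sel in((.05,.050,1,slice(None)),(.011,.106,1,slice(None))):
        def ring(rr): return proj(p,o+np.c_[rr*np.cos(a),rr*np.sin(a),np.full(120,z)]@Rm.T)
        i,q=ring(r-.002),ring(r+.002)
        I=map_coordinates(gr,i.T[::-1],order=1);Q=map_coordinates(gr,q.T[::-1],order=1)
        tot-=np.mean(np.clip(I-Q,-20,60))
    return tot
for nm,gr in(("before",cv2.GaussianBlur(g0.astype(np.float32),(0,0),.8)),("now",gx)):
    best=min((minimize(cost,[0.534+dx,0.201+dy,t,0],args=(gr,),method="Nelder-Mead",options=dict(initial_simplex=np.array([0.534+dx,0.201+dy,t,0])+np.vstack([np.zeros(4),np.diag([.003,.003,.03,.03])]))) for dx in(-.002,.002) for dy in(-.002,.002) for t in(-.02,.02)),key=lambda r:r.fun)
    print(nm,best.x.round(4),best.fun)
pt=manip.read_camera("top");cv2.imwrite("pics/topend.png",pt["img"][:,:,::-1]);print(st())
E
```

```text
(-1.753924646949898, 0.9847790002822876)
before [ 0.5336  0.2001 -0.0013 -0.0034] -101.32255554199219
now [ 5.333e-01  2.002e-01 -1.800e-02 -5.000e-04] -101.7307357788086
(48.42, array([0.5349, 0.2003, 0.4468]), 0.0853)
```

View pics/topend.png

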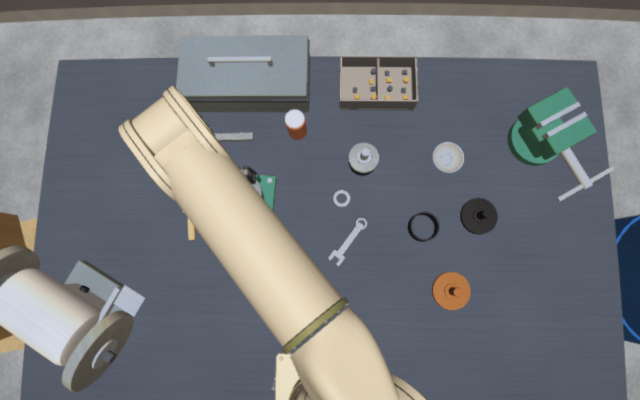

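The fit gives a tilt of −0.018 rad, inside the 0.03 limit, and the wheel is centred and steady. The small wheel (364,157), ring, wrench, dish and look-alikes haven't moved in the top view. Handing in.

```bash
python3 - <<'E'
from h import *
print(manip.hand_in())
E
```

```text
the job is handed in; nothing more can be done
None
```

The larger wheel is seated and released in the cup, and I handed the job in at about 48.5 s of the 64 s allowed; no verdict was reported.

- **Seating:** I took the wheel from its tube, felt for the cup and nulled the side force. The first press held about 13.3 N for over a second. Because that was under the 15 N asked for, I pressed again at 15.0–15.5 N for a second before letting go. The highest averaged reading was 15.5 N, against the 20 N limit.
- **Rocking:** I tipped the stem about 9.9 mm to the left (about 5°), then about 9.7 mm to the right (about 4.8°). The cup holder tipped with the wheel and the wheel stayed seated both times.
- **Final check:** The wheel is steady and the gripper is 120 mm above it. It rests 0.018 rad to the right of level, inside the 0.03 rad limit but not perfectly level, probably from pivot friction. I left it there rather than nudge it.
- **Other things:** In the top view the small wheel, look-alikes, ring, wrench, can and dish have not moved. The arm hid most of the brush and the spacer in that last picture, so those two I could not confirm.
- **Network readings:** The networks scattered by a few millimetres and twice placed `rock_mark` wrongly or not at all. I used template matching and a model fit for the tilt instead.

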